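Load the mill's grinding jar with a scoop of ceramic balls

ROBOT

A 6-joint arm with a two-finger parallel gripper is mounted at the origin on the work surface. World frame = base frame: x ahead of the robot, y to its left, z up, the work surface at z = 0. Lengths are in m, angles in degrees, forces in N, time in s.
With the tool pointing down it reaches from about 0.25 to 0.725 m from the base axis. Payload 9.7 kg.
Tool frame: the origin (TCP) lies on the centre line of the jaws, within the pads' length; the fingertips stand 14 mm ahead of it and the grasp point (between the pads) lies 5 mm behind it; z points along the fingers, y is the line along which they close (so a half turn about z gives the same grasp; the last joint's range is limited). The gripper opens to 85 mm and grips with 20 to 120 N. Pads are 22 mm wide; open, the fingers measure 114 mm over their backs; the gripper's body (76 mm by 85 mm) begins 54 mm behind the grasp point. The pads swing forward as they close: fully open they stand 13 mm farther back than shut.
Start: joints at [-73.969, 4.979, 10.078, 95.1, 0, 90], TCP at [0.152, -0.529, 0.245] pointing down, gripper open.
Joint ranges: [-179.16, 179.16], [-48.56, 103.87], [-65.8, 70.77], [-126.05, 130.52], [-82.76, 87.17], [-180, 180]. Speed limits (degrees/s): [127.2, 127.2, 147.25, 180, 180, 180].

INTERFACE

Orientations are given as [roll, pitch, yaw] about the fixed x, y, z axes, in that order (R = Rz(yaw) Ry(pitch) Rx(roll)).
In Python, from workcell import bot, camera, get_calibration, ticket gives the robot as it stands. The module is installed in compiled form; this text tells all that it offers.
- The arm moves only by the tool send_rows, never from a script. Its arguments are lists of equal length, an entry for each row: "linear": the shift along the tool's x, y, z in m, a list of three; "twist": the turn, a rotation vector about the tool's x, y, z in units of 10 degrees (1.0 is 10 degrees), a list of three; "gripper": the opening in per cent of the stroke, from 0 (shut) to 100 (fully open). In form: {"linear": [[x, y, z], ...], "twist": [[wx, wy, wz], ...], "gripper": [gripper, ...]}. A call has 1 to 8 rows; each row shifts and turns the commanded pose from where the row before left it, along the tool's axes as they then stand; what a row does not reach is not made up. A row lasts 1/8 s, in which the tool goes at most 62.5 mm and 10.7 degrees, less where a joint would pass 70% of its speed; a pose out of reach is approached as far as the arm can. A call with a gripper value outside its range is refused whole. The fingers move at their own pace and stop on an object; "grip_force" is the grip in N (left out, the last holds). Time passes only in rows, so rows that do not move let the fingers close. It gives the time, the measured TCP pose, the force, the opening and the grip force at its end, in the units of the state.
- bot.get_obs(): the state, without advancing time (a new reading comes with each control period).
- camera(name): name is "scene" or "top" or "wrist"; returns the picture (400x640x3 uint8, red, green, blue); there is no depth.
- get_calibration(name): a dict with "fx", "fy", "cx", "cy" (pixels), "origin" and "orientation" of the camera in the world; the wrist camera has in their place "hand_eye" (4x4, takes a point from camera to tool coordinates, whose origin is the TCP and whose axes are the flange's). Camera axes: x right, y down, z forward; pixel columns grow to the right and rows downward; lengths in m; the calibration is good to about 2 mm. A picture is of the moment at which its call begins: read the wrist's pose just before it. get_calibration takes no time and is no camera call.
- ticket.job_done(): hands the job in; it is judged then, once.
The state is a dict: "time": time; "q": joint angles; "qd": joint speeds; "joint_efforts": joint torques, N m; "ee_pos": TCP position; "tcp_rot": TCP orientation; "wrist_force": force on the tool from outside, world axes, zero at the start; "torque": the same for the moment, N m; "opening": finger opening in m; "grasp_force": force on a finger pad.
Only numpy, scipy, OpenCV 4.12 (cv2) and the standard library are available. Lean on these libraries where they do the work, as an engineer would, in place of code of your own. Each camera call takes 0.05 s, during which the arm holds its last target. There are 200 camera calls.

TASK

Use the small scoop to take white ceramic balls out of the steel tray and tip at least two of them into the open steel grinding jar (not the one with its lid on). Do not touch the balls with the gripper's fingers; the other balls may stay in the tray. Then set the scoop down, standing upright on the bench outside the tray, and let go of it.

Things in the scene. Friction and masses are not known exactly. Their poses are not given: they have to be found in the camera images.
- scoop_grip (a point): Small aluminium scoop, loose, 160 g, on the bench, mouth towards the robot within 30 degrees. Point: middle of its upright black handle, 80 mm above the underside. z up the handle, -x out of the mouth. Handle 14 mm thick along x, 30 mm wide along y, from 28 mm above the point to 50 mm below. Pan 86 mm long, 68 mm wide, from 79 mm to -x of the point to 7 mm to +x; back and side walls 34 mm high
- scoop_lip (a point): Middle of the scoop's straight front lip, at its underside: 79 mm to -x of and 80 mm below scoop_grip, same axes. The lip ramps up to a crest 5 mm high, 5 mm behind the edge; the floor then falls 2 degrees to the back. Side walls begin 16 mm behind the lip. Balls past the crest stay in if the mouth is held level or tipped slightly up; they roll out when it is tipped down some 45 degrees
- tray: Open steel tray, fixed, 210 mm along x, 96 mm along y, 36 mm high; walls and floor 4 mm thick. Origin: centre of its underside. Its -x end is nearer the robot (yaw within 15 degrees). The balls lie by that end; the +x half is empty: lower the scoop there, mouth to -x, until it is on the floor, and pull it along right up to the -x end wall, which stops the balls while the lip slides under them
- jar: Open round steel grinding jar, fixed, 112 mm across outside, 104 mm inside, 60 mm high, floor 5 mm thick. Origin: centre of its underside. On the robot's right; a jar of the same size closed by a lid with a small black knob (86 mm high) stands some 170 mm nearer or farther: leave that one
- ball1: white ceramic grinding ball, 25 mm in diameter, 32 g, smooth and slippery; its origin is its centre. Starts on the floor of the steel tray, by the -x end, within 30 mm of the tray's middle line
- ball2: white ceramic grinding ball, 25 mm in diameter, 32 g, smooth and slippery; its origin is its centre. Starts on the floor of the steel tray, by the -x end, within 30 mm of the tray's middle line
- ball3: white ceramic grinding ball, 25 mm in diameter, 32 g, smooth and slippery; its origin is its centre. Starts on the floor of the steel tray, by the -x end, within 30 mm of the tray's middle line
- ball4: white ceramic grinding ball, 25 mm in diameter, 32 g, smooth and slippery; its origin is its centre. Starts on the floor of the steel tray, by the -x end, within 30 mm of the tray's middle line
Things that resemble listed ones, but are neither listed nor needed, are in the scene too. What is shaped like the ball3 but green, orange or yellow is not meant.

How it is judged:
By the outcome, as a careful person would: the job done as asked, in the order asked, and still so for the second after the job is handed in, with the robot touching nothing.
It also fails if it takes over 72 s, if anything falls off the work surface, if the arm or the gripper's body presses on something with over 40 N, if the wrist force passes 120 N, or if a joint passes its speed limit or range.

## Working session

There is one attempt and no reset: what is moved stays moved. The work goes in short steps, Python scripts to look and compute and a tool call to move; the robot and the scene stay as the last step left them, time stands still between calls to the robot, and variables do not carry over. Pictures are saved under pics/ and viewed, at most 10 in all, crops included, and the job is handed in when it is done.

Besides the shell and the picture viewer there is one more tool, called after ">>>" as a command line: name --argument value ..., lists and objects as JSON in quotes. send_rows: Moves the arm, as the interface text tells. Its arguments: {"type":"object","properties":{"linear":{"type":"array"},"twist":{"type":"array"},"gripper":{"type":"array"},"grip_force":{"type":"number"}},"required":["linear","twist","gripper"]}

```bash
mkdir -p pics; cat > h.py <<'E'
import numpy as np, cv2
from scipy.spatial.transform import Rotation as R
from workcell import bot, camera, get_calibration, ticket
def rot(rpy): return R.from_euler('xyz',rpy,degrees=True).as_matrix()
def cam(name):
    c=get_calibration(name); K=(c['fx'],c['fy'],c['cx'],c['cy'])
    if 'hand_eye' in c:
        o=bot.get_obs(); T=np.eye(4); T[:3,:3]=rot(o['tcp_rot']); T[:3,3]=o['ee_pos']
        M=T@np.array(c['hand_eye']); return K,M[:3,3],M[:3,:3]
    r=np.array(c['orientation']); r=rot(r) if r.shape==(3,) else r
    return K,np.array(c['origin']),r
def ray(cm,u,v):
    K,o,r=cm; d=r@np.array([(u-K[2])/K[0],(v-K[3])/K[1],1]); return o,d/np.linalg.norm(d)
def plane(cm,u,v,z):
    o,d=ray(cm,u,v); return o+d*(z-o[2])/d[2]
def tri(c1,p1,c2,p2):
    o1,d1=ray(c1,*p1);o2,d2=ray(c2,*p2)
    s=np.linalg.lstsq(np.c_[d1,-d2],o2-o1,rcond=None)[0]
    a=o1+d1*s[0];b=o2+d2*s[1]; return (a+b)/2,np.linalg.norm(a-b)
def proj(cm,p):
    K,o,r=cm; q=r.T@(np.array(p)-o); return K[0]*q[0]/q[2]+K[2],K[1]*q[1]/q[2]+K[3]
def save(img,f): cv2.imwrite('pics/'+f,img[:,:,::-1])
E
python3 - <<'E'
from h import *
print(bot.get_obs())
for n in('scene','top','wrist'): print(n,get_calibration(n))
for n in('scene','top'): save(camera(n),n+'0.png')
E
```

```text
{'time': 0.0, 'q': array([-7.39682676e+01,  5.01112511e+00,  1.00343837e+01,  9.50989620e+01,
        5.59065970e-04,  9.00005106e+01]), 'qd': array([ 0.10280511, -0.03815853, -0.077591  , -0.05284423,  0.0253752 ,
       -0.00246259]), 'joint_efforts': array([-1.12739239e-03, -5.20392931e+01,  4.64798212e+01,  1.63098442e-02,
       -9.06176723e-06, -1.04272362e-05]), 'ee_pos': array([ 0.15183875, -0.52841036,  0.24458218]), 'tcp_rot': array([-1.79924297e+02, -5.58390872e-04,  1.60312211e+01]), 'wrist_force': array([ 0.15500772,  0.26657592, -0.7343396 ]), 'torque': array([-0.01345098, -0.03592193, -0.00484511]), 'grasp_force': 0.0, 'opening': 0.08523929985753603}
scene {'fx': 368.15553735043386, 'fy': 368.15553735043386, 'cx': 316.26284804529416, 'cy': 197.3825976480253, 'origin': array([0.7599265 , 0.44308332, 0.49957021]), 'orientation': array([-128.78022619,   -1.26412262,  149.3457612 ])}
top {'fx': 478.681379707524, 'fy': 478.681379707524, 'cx': 311.28068444401777, 'cy': 199.36282538971247, 'origin': array([0.44312694, 0.02512783, 0.97130436]), 'orientation': array([-177.49122267,   -1.72465517,  -90.33518132])}
wrist {'fx': 342.5681628940491, 'fy': 342.5681628940491, 'cx': 317.79441116477534, 'cy': 200.40696966249803, 'hand_eye': array([[ 1.24824219e-03, -9.50196064e-01, -3.11650256e-01,
         8.01075994e-02],
       [ 9.99999131e-01,  1.05423759e-03,  7.90978656e-04,
         6.07410140e-04],
       [-4.23031392e-04, -3.11650973e-01,  9.50196555e-01,
        -1.29039826e-01],
       [ 0.00000000e+00,  0.00000000e+00,  0.00000000e+00,
         1.00000000e+00]])}
```

View pics/top0.png

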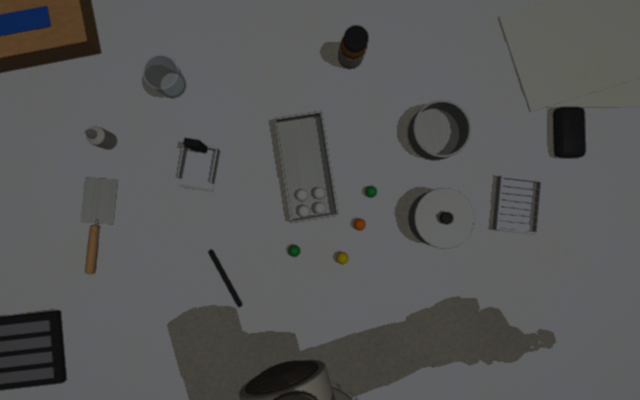

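View pics/scene0.png

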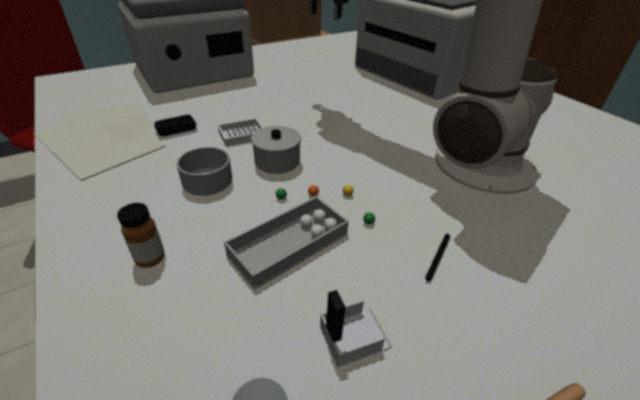

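Top view: scoop with black upright handle at (195,146), mouth down at (196,187); tray centre (303,167) with the white balls at its robot end (311,202); open jar (438,130), lidded jar (443,218) with a knob. Lookalikes: the spatula (95,220), the rack (515,205), and the green, orange and yellow balls. I choose the scoop, open jar and white balls and check them in a crop.

```bash
python3 - <<'E'
from h import *
t=camera('top'); 
c=cv2.convertScaleAbs(cv2.resize(t[100:230,165:345],None,fx=4.4,fy=4.4,interpolation=cv2.INTER_CUBIC),alpha=1.8)
save(c,'crop1.png')
s=camera('scene')
ct,cs=cam('top'),cam('scene')
def blob(img,box,f):
    x0,y0,x1,y1=box; m=f(img[y0:y1,x0:x1].astype(int)).astype(np.uint8)
    n,l,st,ce=cv2.connectedComponentsWithStats(m); i=1+np.argmax(st[1:,4])
    ys,xs=np.where(l==i); pts=np.c_[xs+x0,ys+y0]
    r=cv2.minAreaRect(pts.astype(np.float32)); return pts,r
dark=lambda a:a.max(2)<32
for nm,im,b in(('top',t,(170,130,225,160)),('scene',s,(318,285,352,345))):
    p,r=blob(im,b,dark); print(nm,len(p),p.mean(0),r, cv2.boxPoints(r).round(1).tolist())
# white balls
for nm,im,b,th in(('top',t,(285,180,335,220),0),('scene',s,(295,200,345,240),0)):
    g=cv2.cvtColor(im,cv2.COLOR_RGB2GRAY); x0,y0,x1,y1=b
    g2=cv2.resize(g[y0:y1,x0:x1],None,fx=6,fy=6,interpolation=cv2.INTER_CUBIC)
    h=cv2.HoughCircles(g2,cv2.HOUGH_GRADIENT,1,50,param1=80,param2=12,minRadius=28,maxRadius=48)
    print(nm, None if h is None else (h[0]/6+[x0,y0,0]).round(1).tolist())
E
```

```text
top 203 [194.68472906 145.09359606] ((195.07691955566406, 145.11538696289062), (23.337820053100586, 10.001924514770508), 11.309932708740234) [[182.6999969482422, 147.6999969482422], [184.60000610351562, 137.89999389648438], [207.5, 142.5], [205.5, 152.3000030517578]]
scene 648 [334.80864198 316.10185185] ((335.2425842285156, 316.07427978515625), (16.81612777709961, 48.060298919677734), 5.7105937004089355) [[324.5, 339.1000061035156], [329.29998779296875, 291.29998779296875], [346.0, 293.0], [341.20001220703125, 340.79998779296875]]
top None
scene [[330.2, 222.9, 5.6], [319.1, 216.8, 7.5], [305.9, 220.8, 6.5]]
```

View pics/crop1.png

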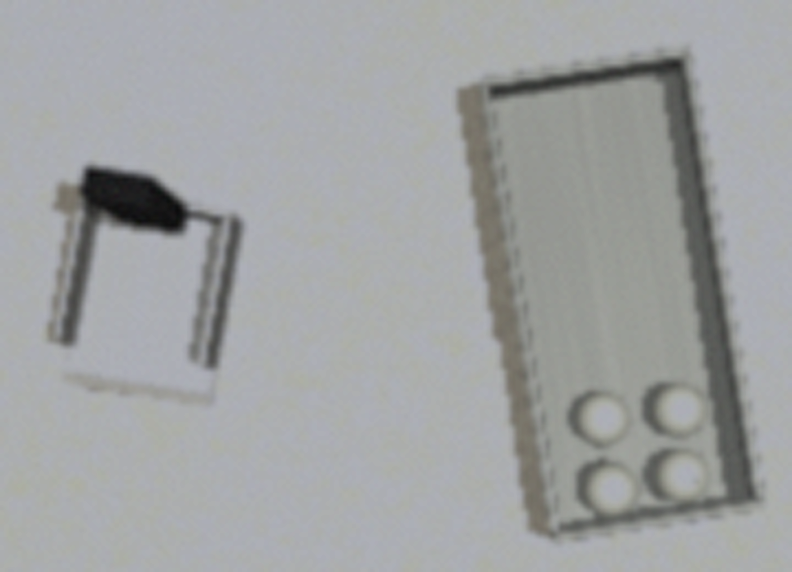

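The crop confirms it: scoop lip runs from about (180,185.5) to (213.5,191.5), handle top at about (192,143). The four white balls sit near crop (600,418), (678,410), (608,488) and (680,475). I work out poses now.

```bash
python3 - <<'E'
from h import *
ct,cs=cam('top'),cam('scene')
C=lambda u,v:(u/4.4+165-.4,v/4.4+100-.4)
a=plane(ct,*C(65,376),0)[:2];b=plane(ct,*C(213,402),0)[:2]
print('lip',a,b,np.linalg.norm(a-b),'mid',(a+b)/2)
d=a-b; yaw=np.degrees(np.arctan2(d[1],d[0]))-90; print('yaw scoop',yaw)
# handle top: top-face centre
print('handle top tri', tri(ct,C(120,188),cs,(335,294)), 'plane', plane(ct,*C(122,188),.108))
m=(a+b)/2; x=np.array([np.cos(np.radians(yaw)),np.sin(np.radians(yaw))]); print('grip',m+.079*x)
for n,p in dict(TL=(487,90),TR=(688,58),BR=(757,498),BL=(553,535)).items(): print(n,plane(ct,*C(*p),.036))
for p in((600,418),(678,410),(608,488),(680,475)): print('ball',plane(ct,*C(*p),.0165))
E
```

```text
lip [0.51563777 0.26175624] [0.50342304 0.19423294] 0.06861921371683244 mid [0.50953041 0.22799459]
yaw scoop -10.253720274268701
handle top tri (array([0.58469967, 0.2123921 , 0.11135892]), np.float64(0.0014742593636421725)) plane [0.5846612  0.21275598 0.108     ]
grip [0.58726871 0.213932  ]
TL [0.6403873  0.06663631 0.036     ]
TR [ 0.65490383 -0.0233921   0.036     ]
BR [ 0.45744371 -0.05279081  0.036     ]
BL [0.44153621 0.03794598 0.036     ]
ball [0.49442517 0.01669139 0.0165    ]
ball [ 0.49791589 -0.01876689  0.0165    ]
ball [0.46263731 0.01322191 0.0165    ]
ball [ 0.46836602 -0.01948254  0.0165    ]
```

>>> send_rows --linear '[[0.0387,-0.0318,-0.004],[0.0387,-0.0318,-0.004],[0.0387,-0.0318,-0.004],[0.0387,-0.0318,-0.004],[0.0387,-0.0318,-0.004],[0.0387,-0.0318,-0.004],[0.0387,-0.0318,-0.004],[0.0387,-0.0318,-0.004]]' --twist '[[0,0,0],[0,0,0],[0,0,0],[0,0,0],[0,0,0],[0,0,0],[0,0,0],[0,0,0]]' --gripper '[100,100,100,100,100,100,100,100]' --grip_force 60

```text
time: 1.2
ee_pos: [0.3798, -0.1971, 0.2774]
tcp_rot: [180.0, -0.0, 16.0]
wrist_force: [0.4, -0.8, 0.6]
opening: 0.0858
grasp_force: 0.0
```

>>> send_rows --linear '[[0.0387,-0.0318,-0.004],[0.0387,-0.0318,-0.004],[0.0387,-0.0318,-0.004],[0.0387,-0.0318,-0.004],[0.0387,-0.0318,-0.004],[0.0387,-0.0318,-0.004],[0,0,0],[0,0,0]]' --twist '[[0,0,0],[0,0,0],[0,0,0],[0,0,0],[0,0,0],[0,0,0],[0,0,0],[0,0,0]]' --gripper '[100,100,100,100,100,100,100,100]'

```text
time: 2.2
ee_pos: [0.5495, 0.0488, 0.301]
tcp_rot: [180.0, 0.0, 16.1]
wrist_force: [-0.0, -1.0, -0.3]
opening: 0.0851
grasp_force: 0.0
```

```bash
python3 - <<'E'
from h import *
o=bot.get_obs(); print(o['ee_pos'],o['tcp_rot'],o['time'])
im=camera('wrist'); np.save('w1.npy',im); import pickle; 
pickle.dump(cam('wrist'),open('w1.pkl','wb'))
save(cv2.resize(im,(800,500),interpolation=cv2.INTER_CUBIC),'w1.png')
E
```

```text
[0.54949201 0.0488273  0.30095861] [1.79997498e+02 4.99635116e-02 1.60625025e+01] 2.2
```

View pics/w1.png

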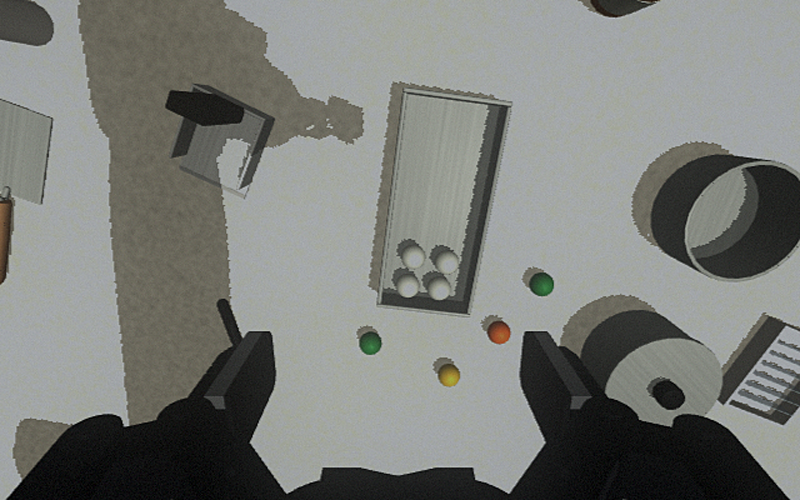

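The wrist picture (800 px wide) shows tray rim corners at (404,89), (512,103), (469,316) and (378,306). The scoop lip runs (180,168)–(245,197) with the handle at (205,107), and the open jar's rim is near (745,222). I triangulate against the top view.

```bash
python3 - <<'E'
from h import *
import pickle
cw=pickle.load(open('w1.pkl','rb')); ct=cam('top')
W=lambda u,v:(u*.8,v*.8); C=lambda u,v:(u/4.4+165-.4,v/4.4+100-.4)
a=plane(cw,*W(180,168),0)[:2];b=plane(cw,*W(245,197),0)[:2]; d=a-b
yaw=np.degrees(np.arctan2(d[1],d[0]))-90
print('lip',(a+b)/2,np.linalg.norm(d),yaw,'grip',(a+b)/2+.079*np.array([np.cos(np.radians(yaw)),np.sin(np.radians(yaw))]))
print('rim tri TR',tri(cw,W(512,103),ct,C(688,55)),'BR',tri(cw,W(469,316),ct,C(757,498)))
P=np.array([plane(cw,*W(*p),.036)[:2] for p in((404,89),(512,103),(469,316),(378,306))])
c=P.mean(0); ax=(P[0]+P[1]-P[2]-P[3])/2; ay=(P[0]+P[3]-P[1]-P[2])/2
ty=np.degrees(np.arctan2(ax[1],ax[0])); print('tray',P.round(4).tolist(),c,np.linalg.norm(ax),np.linalg.norm(ay),ty,np.degrees(np.arctan2(-ay[0],ay[1])))
u=np.array([np.cos(np.radians(ty)),np.sin(np.radians(ty))]);v=np.array([-u[1],u[0]])
for p in((413,257),(446,262),(407,286),(439,288)):
    q=plane(cw,*W(*p),.0165)[:2]-c; print('ball',q@u,q@v)
# open jar from top: rim circle; scan bright rim by outer ellipse guess
print('jar top-view rim pts',[plane(ct,*p,.06)[:2].round(4).tolist() for p in((409,130),(469,130),(438,102),(438,159))])
print('jar tri centre',tri(cw,W(757,221),ct,(441,129)))
t=camera('top'); save(cv2.convertScaleAbs(cv2.resize(t[90:170,395:485],None,fx=7,fy=7,interpolation=cv2.INTER_CUBIC),alpha=1.8),'jar.png')
E
```

```text
lip [0.50844764 0.22851737] 0.0679640440727225 -9.324714378431153 grip [0.58640373 0.21571704]
rim tri TR (array([ 0.65871475, -0.0246821 ,  0.03151159]), np.float64(0.0034682447814857274)) BR (array([ 0.45771016, -0.05290226,  0.04340998]), np.float64(0.0016382995700398558))
tray [[0.6446, 0.0689], [0.6597, -0.0247], [0.4548, -0.056], [0.44, 0.0362]] [0.54977807 0.00607423] 0.20725418320666775 0.09408473890600137 8.878197564758242 9.169541872309901
ball -0.05403734714601695 0.017114137336609467
ball -0.0551720089041623 -0.017225833757908912
ball -0.08659674001422019 0.01894894937208821
ball -0.08464647161456142 -0.014599019706659975
jar top-view rim pts [[0.6161, -0.1921], [0.6161, -0.3091], [0.6708, -0.2495], [0.5597, -0.2475]]
jar tri centre (array([ 0.62078472, -0.25343199,  0.06903858]), np.float64(0.009277782644148297))
```

View pics/jar.png

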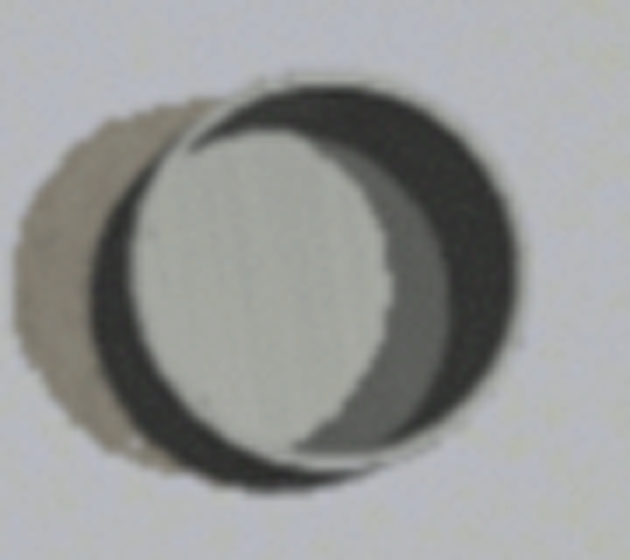

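The jar crop shows the open jar's rim circle centred at about top pixel (441,128.6), so the jar is near (0.619, -0.255). Next I go over the scoop handle.

>>> send_rows --linear '[[0.0205,-0.0373,0.025],[0.0205,-0.0373,0.025],[0.0205,-0.0373,0.025],[0.0205,-0.0373,0.025],[0,0,0],[0,0,0],[0,0,0],[0,0,0]]' --twist '[[0,0,0],[0,0,0],[0,0,0],[0,0,-0.9],[0,0,-0.9],[0,0,-0.9],[0,0,-0.9],[0,0,-0.9]]' --gripper '[100,100,100,100,100,100,100,100]'

```text
time: 3.3
ee_pos: [0.5879, 0.2105, 0.2019]
tcp_rot: [-179.9, -0.1, 61.6]
wrist_force: [0.3, 0.1, -0.1]
opening: 0.0849
grasp_force: 0.0
```

>>> send_rows --linear '[[0,0,0],[0,0,0],[0,0,0],[0,0,0]]' --twist '[[0,0,-0.9],[0,0,-1.0],[0,0,0],[0,0,0]]' --gripper '[100,100,100,100]'

```text
time: 3.8
ee_pos: [0.588, 0.2111, 0.2017]
tcp_rot: [-180.0, -0.1, 80.1]
wrist_force: [0.2, -0.1, -1.3]
opening: 0.0856
grasp_force: 0.0
```

```bash
python3 - <<'E'
from h import *
o=bot.get_obs(); print(o['ee_pos'],o['tcp_rot'],o['time'])
im=camera('wrist'); cw=cam('wrist')
import pickle; pickle.dump(cw,open('w2.pkl','wb'))
for p in ((.586,.214,.108),(.586,.214,.03)): print(proj(cw,p))
save(cv2.resize(im,(800,500),interpolation=cv2.INTER_CUBIC),'w2.png')
E
```

```text
[0.58796747 0.21106359 0.2016956 ] [-1.79951018e+02 -1.40731489e-01  8.00980892e+01] 3.8
(np.float64(313.6145295773137), np.float64(206.2475940863767))
(np.float64(314.70936566138164), np.float64(178.1555227427515))
```

View pics/w2.png

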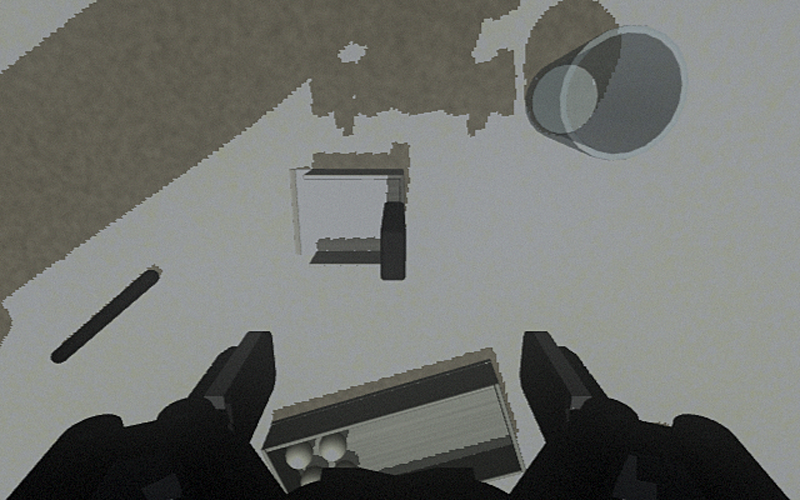

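The handle sits at (393,255) of 800, within 2 mm of the prediction, and the jaws are square to it. I go down and grasp.

>>> send_rows --linear '[[0.004,0,0.03],[0,0,0.03],[0,0,0.03],[0,0,0.02],[0,0,0.0165],[0,0,0],[0,0,0],[0,0,0]]' --twist '[[0,0,0],[0,0,0],[0,0,0],[0,0,0],[0,0,0],[0,0,0],[0,0,0],[0,0,0]]' --gripper '[100,100,100,100,100,100,50,0]' --grip_force 80

```text
time: 4.85
ee_pos: [0.5891, 0.2162, 0.076]
tcp_rot: [180.0, -0.2, 80.4]
wrist_force: [-0.5, -0.1, 1.1]
opening: 0.0517
grasp_force: 0.0
```

>>> send_rows --linear '[[0,0,0],[0,0,0],[0,0,0],[0,0,0],[0,0,0],[0,0,0],[0,0,0],[0,0,0]]' --twist '[[0,0,0],[0,0,0],[0,0,0],[0,0,0],[0,0,0],[0,0,0],[0,0,0],[0,0,0]]' --gripper '[0,0,0,0,0,0,0,0]'

```text
time: 5.85
ee_pos: [0.5887, 0.2161, 0.0753]
tcp_rot: [-180.0, -0.2, 80.4]
wrist_force: [-0.3, 0.5, 5.1]
opening: 0.0131
grasp_force: 78.2
```

>>> send_rows --linear '[[0,0,-0.015],[0,0,-0.03],[0,0,-0.03],[-0.032,0.0102,0],[-0.032,0.0102,0],[-0.032,0.0102,0],[-0.032,0.0102,0],[-0.032,0.0102,0]]' --twist '[[0,0,0],[0,0,0],[0,0,0],[0,0,0],[0,0,0],[0,0,0],[0,0,0],[0,0,0]]' --gripper '[0,0,0,0,0,0,0,0]'

```text
time: 6.85
ee_pos: [0.6121, 0.0484, 0.1498]
tcp_rot: [-179.9, -0.1, 80.4]
wrist_force: [0.7, 0.5, -1.5]
opening: 0.0135
grasp_force: 78.2
```

>>> send_rows --linear '[[-0.032,0.0102,0],[0,0,0],[0,0,0],[0,0,0],[0,0,0],[0,0,0]]' --twist '[[0,0,0],[0,0,-0.62],[0,0,-0.62],[0,0,-0.62],[0,0,0],[0,0,0]]' --gripper '[0,0,0,0,0,0]'

```text
time: 7.6
ee_pos: [0.6168, 0.0163, 0.1495]
tcp_rot: [-180.0, -0.1, 98.8]
wrist_force: [-0.4, 0.5, -2.0]
opening: 0.0129
grasp_force: 78.0
```

```bash
python3 - <<'E'
from h import *
o=bot.get_obs(); print(o['ee_pos'],o['tcp_rot'],o['time'])
im=camera('wrist'); cw=cam('wrist')
import pickle; pickle.dump(cw,open('w3.pkl','wb'))
save(cv2.resize(im,(800,500),interpolation=cv2.INTER_CUBIC),'w3.png')
E
```

```text
[0.61680327 0.01627336 0.14947915] [-1.79970528e+02 -1.44999003e-01  9.88341114e+01] 7.6
```

View pics/w3.png

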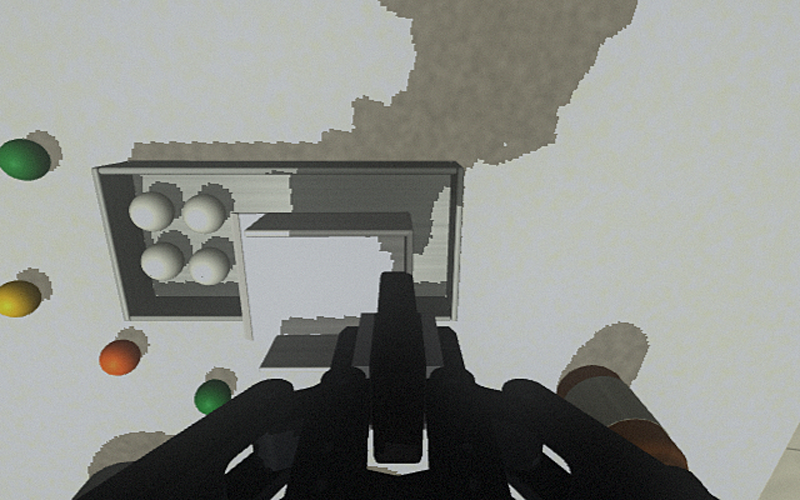

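The scoop hangs level and aligned over the empty half: lip (236,213)–(250,340), tray rim corners (96,170), (126,318), (460,167) and (458,320). I check the lateral centring.

```bash
python3 - <<'E'
from h import *
import pickle
cw=pickle.load(open('w3.pkl','rb')); W=lambda u,v:(u*.8,v*.8)
P=[plane(cw,*W(*p),.036)[:2] for p in((460,167),(458,320),(126,318),(96,170))]
c=np.mean(P,0); ax=(P[0]+P[1]-P[2]-P[3])/2; ty=np.degrees(np.arctan2(ax[1],ax[0]))
print('tray',c,ty,np.linalg.norm(ax),np.linalg.norm(P[0]-P[1]))
L=[plane(cw,*W(*p),.0745)[:2] for p in((236,213),(250,340))]
d=L[0]-L[1]; print('lip',np.mean(L,0),np.linalg.norm(d),np.degrees(np.arctan2(d[1],d[0]))-90)
u=np.array([np.cos(np.radians(9)),np.sin(np.radians(9))]);v=np.array([-u[1],u[0]])
print('lip in tray',(np.mean(L,0)-c)@u,(np.mean(L,0)-c)@v, 'c0', (np.mean(L,0)-[.5498,.0061])@v)
E
```

```text
tray [0.55102564 0.0075535 ] 8.980669587638625 0.20659375200714591 0.09523475961777549
lip [0.53959383 0.00096024] 0.06988875533565454 8.433460846113547
lip in tray -0.012322479744335502 -0.004723759681458025 c0 -0.0034798882682579046
```

>>> send_rows --linear '[[0.004,0,0.02],[0,0,0.02],[0,0,0.015],[0,0,0.01],[0,0,0.003],[0,0,0.0015],[0,0,0.0015],[0,0,0]]' --twist '[[0,0,0],[0,0,0],[0,0,0],[0,0,0],[0,0,0],[0,0,0],[0,0,0],[0,0,0]]' --gripper '[0,0,0,0,0,0,0,0]'

```text
time: 8.65
ee_pos: [0.6166, 0.0204, 0.0793]
tcp_rot: [179.9, -0.1, 99.0]
wrist_force: [-0.7, -0.5, 1.9]
opening: 0.0131
grasp_force: 78.5
```

>>> send_rows --linear '[[0,0,0.0005],[0,-0.008,0],[0,-0.008,0],[0,-0.01,0],[0,-0.01,0],[0,-0.01,0],[0,-0.01,0],[0,-0.01,0]]' --twist '[[0,0,0],[0,0,0],[0,0,0],[0,0,0],[0,0,0],[0,0,0],[0,0,0],[0,0,0]]' --gripper '[0,0,0,0,0,0,0,0]'

```text
time: 9.65
ee_pos: [0.5518, 0.0101, 0.0792]
tcp_rot: [179.8, -0.1, 99.0]
wrist_force: [5.1, 0.2, 6.9]
opening: 0.0129
grasp_force: 79.2
```

>>> send_rows --linear '[[0,-0.006,0],[0,-0.005,0],[0,-0.004,0],[0,-0.003,0],[0,-0.002,0],[0,0,0]]' --twist '[[0,0,0],[0,0,0],[0,0,0],[0,0,0],[0,0,0],[0,0,0]]' --gripper '[0,0,0,0,0,0]'

```text
time: 10.4
ee_pos: [0.5345, 0.0076, 0.08]
tcp_rot: [179.5, -0.1, 99.0]
wrist_force: [15.3, 3.8, 3.7]
opening: 0.0128
grasp_force: 79.5
```

```bash
python3 - <<'E'
from h import *
o=bot.get_obs(); print(o['ee_pos'],o['tcp_rot'],o['time'])
im=camera('wrist'); cw=cam('wrist')
save(cv2.resize(im,(800,500),interpolation=cv2.INTER_CUBIC),'w4.png')
E
```

```text
[0.53452082 0.00762206 0.07998987] [ 1.79504903e+02 -1.49956049e-01  9.90211371e+01] 10.4
```

View pics/w4.png

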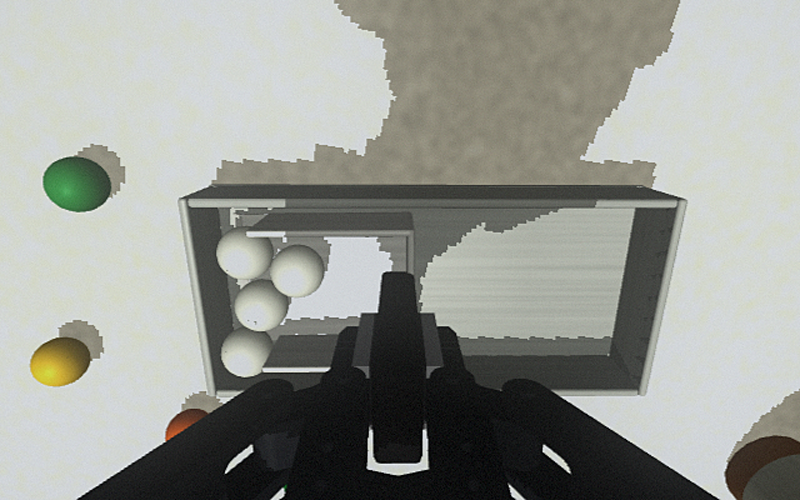

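One ball is in the pan at (297,270), one rests on the crest at (262,305), and two balls at (245,253) and (246,352) block the side walls with the lip about 6 mm from the end wall. Tipping the mouth up slowly against the end wall should roll the middle ball in.

>>> send_rows --linear '[[0,0.002,-0.0003],[0,0.002,-0.0003],[0,0.002,-0.0003],[0,0.002,-0.0003],[0,0.002,-0.0003],[0,0,0],[0,0,0],[0,0,0]]' --twist '[[0.2,0,0],[0.2,0,0],[0.2,0,0],[0.2,0,0],[0.2,0,0],[0,0,0],[0,0,0],[0,0,0]]' --gripper '[0,0,0,0,0,0,0,0]'

```text
time: 11.45
ee_pos: [0.5437, 0.009, 0.0794]
tcp_rot: [-170.3, -0.2, 99.0]
wrist_force: [12.4, 2.9, -0.1]
opening: 0.0135
grasp_force: 79.8
```

```bash
python3 - <<'E'
from h import *
o=bot.get_obs(); print(o['ee_pos'],o['tcp_rot'],o['time'])
a=camera('wrist'); b=camera('scene')
A=cv2.resize(a[130:340,130:370],(480,420),interpolation=cv2.INTER_CUBIC)
B=cv2.resize(b[180:285,220:380],(640,420),interpolation=cv2.INTER_CUBIC)[:,160:480]
save(np.hstack([A,B]),'w5.png')
E
```

```text
[0.54366814 0.00904539 0.07942779] [-1.70349289e+02 -1.50375815e-01  9.90074058e+01] 11.45
```

View pics/w5.png

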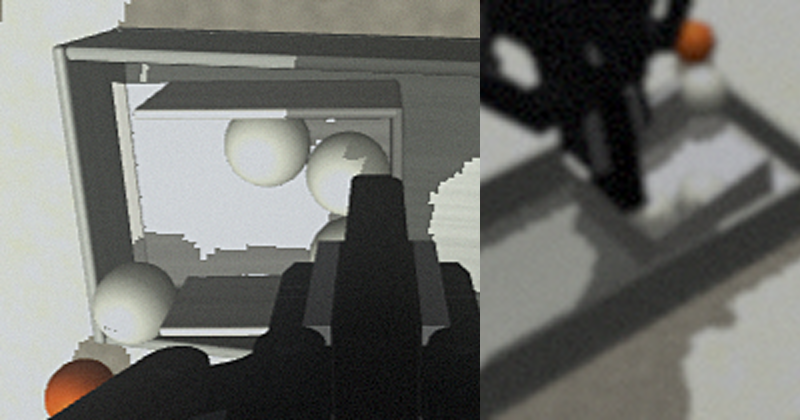

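Three balls are now in the pan and one stays in the tray corner. I back off so that the corner ball stays behind, then lift.

>>> send_rows --linear '[[0,0.004,-0.001],[0,0.005,-0.001],[0,0.005,-0.001],[0,0.004,-0.003],[0,-0.002,-0.01],[0,-0.003,-0.018],[0,-0.003,-0.018],[0,-0.003,-0.018]]' --twist '[[0,0,0],[0,0,0],[0,0,0],[0,0,0],[0,0,0],[0,0,0],[0,0,0],[0,0,0]]' --gripper '[0,0,0,0,0,0,0,0]'

```text
time: 12.55
ee_pos: [0.5602, 0.0114, 0.1484]
tcp_rot: [-170.0, -0.1, 99.0]
wrist_force: [0.6, 0.3, -3.8]
opening: 0.0133
grasp_force: 79.3
```

>>> send_rows --linear '[[0,-0.003,-0.018],[0,-0.002,-0.01],[0,0,0],[0,0,0]]' --twist '[[0,0,0],[0,0,0],[0,0,0],[0,0,0]]' --gripper '[0,0,0,0]'

```text
time: 13.05
ee_pos: [0.5598, 0.0112, 0.1742]
tcp_rot: [-169.9, -0.2, 99.0]
wrist_force: [-1.2, 0.2, -4.0]
opening: 0.0128
grasp_force: 79.5
```

```bash
cat > plan.py <<'E'
from h import *
from scipy.spatial.transform import Slerp
J=np.array([.619,-.255])
def pose(p,lz,th,az):   # lip offset from jar centre, lip height, mouth-down deg, scoop yaw
    a,t=np.radians([az,th]); xs=np.array([np.cos(a),np.sin(a),0]); up=np.array([0,0,1.])
    X=np.cos(t)*xs+np.sin(t)*up; Z=-np.sin(t)*xs+np.cos(t)*up; Y=np.cross(Z,X)
    return np.r_[J,0]+p*xs+lz*up+.079*X+.075*Z, np.c_[Y,X,-Z]
def rows(wps,start=None):   # wps: (pos,Rm,n)
    o=bot.get_obs(); P,Q=(np.array(o['ee_pos']),rot(o['tcp_rot'])) if start is None else start
    L=[];T=[]
    for pos,Rm,n in wps:
        P0,Q0=P,Q; s=Slerp([0,1],R.from_matrix([Q0,Rm]))
        for k in range(1,n+1):
            Pt=P0+(pos-P0)*k/n; Qt=s(k/n).as_matrix()
            l=np.round(Q.T@(Pt-P),4); w=np.round(np.degrees(R.from_matrix(Q.T@Qt).as_rotvec())/10,3)
            P=P+Q@l; Q=Q@R.from_rotvec(np.radians(w*10)).as_matrix(); L.append(l.tolist());T.append(w.tolist())
    for i in range(0,len(L),8): print(L[i:i+8],'\n ',T[i:i+8])
    q1=np.degrees(np.arctan2(P[1],P[0])); g=R.from_matrix(rot([0,0,-q1])@Q).as_euler('YXZ',degrees=True)
    print('end',P,R.from_matrix(Q).as_euler('xyz',degrees=True).round(1),'r',np.hypot(*P[:2]),'wrist YXZ',g.round(0))
    return P,Q
E
python3 - <<'E'
from plan import *
o=bot.get_obs(); print(o['time'],o['ee_pos'],o['tcp_rot'],o['q'].round(1))
a=camera('top'); save(cv2.convertScaleAbs(cv2.resize(a[90:260,240:440],None,fx=3.5,fy=3.5),alpha=1.8),'t6.png')
e=pose(.005,.10,-9.7,50); s=rows([(*e,14)])
for th,p,z in((0,.005,.078),(20,.008,.07),(50,.012,.05)): s=rows([(*pose(p,z,th,50),8)],s)
E
```

```text
13.05 [0.55977546 0.01124917 0.17415164] [-1.69922333e+02 -1.54200052e-01  9.89639066e+01] [ 1.7 15.5 13.5 98.1 -1.1 82.8]
[[-0.015, 0.0064, -0.0002], [-0.0153, 0.0057, -0.0001], [-0.0155, 0.0049, 0.0001], [-0.0158, 0.0041, 0.0002], [-0.0159, 0.0033, 0.0003], [-0.0161, 0.0025, 0.0005], [-0.0162, 0.0017, 0.0007], [-0.0163, 0.0008, 0.0008]] 
  [[-0.002, -0.051, -0.289], [-0.003, -0.052, -0.288], [-0.002, -0.051, -0.289], [-0.002, -0.052, -0.288], [-0.002, -0.051, -0.289], [-0.003, -0.052, -0.288], [-0.002, -0.051, -0.289], [-0.002, -0.051, -0.288]]
[[-0.0162, 0.0001, 0.0009], [-0.0163, -0.0008, 0.0011], [-0.0161, -0.0016, 0.0012], [-0.0161, -0.0024, 0.0014], [-0.0159, -0.0032, 0.0015], [-0.0157, -0.004, 0.0016]] 
  [[-0.003, -0.052, -0.289], [-0.002, -0.051, -0.289], [-0.002, -0.052, -0.288], [-0.002, -0.051, -0.289], [-0.003, -0.052, -0.288], [-0.002, -0.051, -0.289]]
end [ 0.68041548 -0.18181629  0.16065426] [-170.3   -0.   140. ] r 0.7042885713113958 wrist YXZ [-176.    9.   25.]
[[0.0, -0.0013, 0.0012], [0.0, -0.0012, 0.0011], [0.0, -0.0014, 0.0012], [0.0, -0.0013, 0.0011], [0.0, -
[... 616 characters left out ...]
25, -0.0, 0.0], [-0.25, -0.0, 0.0], [-0.25, -0.0, 0.0], [-0.25, -0.0, 0.0], [-0.25, -0.0, 0.0], [-0.25, -0.0, 0.0]]
end [ 0.65538869 -0.21164505  0.16748996] [160.  -0. 140.] r 0.6887147167693081 wrist YXZ [172. -18.  23.]
[[0.0, -0.0064, -0.0012], [0.0, -0.0063, -0.0015], [0.0, -0.0062, -0.002], [0.0, -0.006, -0.0024], [0.0, -0.0059, -0.0028], [0.0, -0.0057, -0.0032], [0.0, -0.0055, -0.0035], [0.0, -0.0052, -0.0039]] 
  [[-0.375, -0.0, 0.0], [-0.375, -0.0, 0.0], [-0.375, -0.0, 0.0], [-0.375, -0.0, 0.0], [-0.375, -0.0, 0.0], [-0.375, -0.0, 0.0], [-0.375, -0.0, 0.0], [-0.375, -0.0, 0.0]]
end [ 0.62240744 -0.25095416  0.15875709] [130.  -0. 140.] r 0.6710953797945127 wrist YXZ [160. -47.  27.]
```

View pics/t6.png

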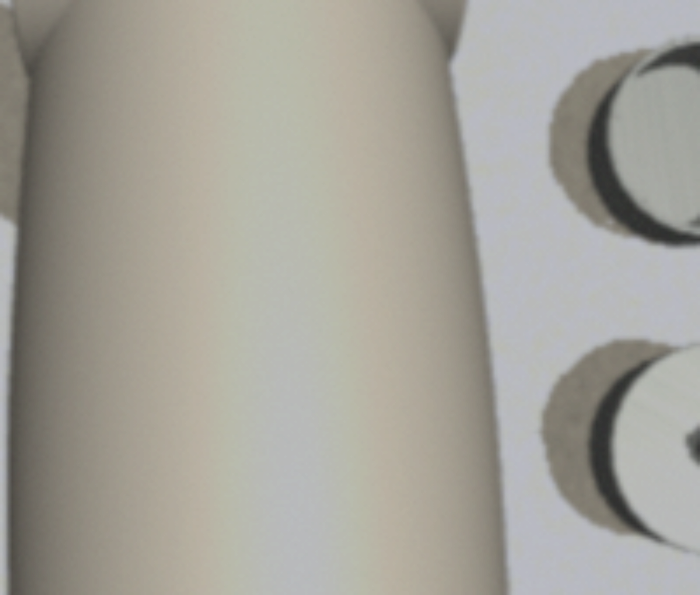

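The arm hides the tray, but the wrist weight (4 N) agrees with a loaded scoop. Next I carry it level to the jar.

>>> send_rows --linear '[[-0.015,0.0064,0],[-0.0153,0.0057,0],[-0.0155,0.0049,0],[-0.0158,0.0041,0],[-0.0159,0.0033,0],[-0.0161,0.0025,0],[-0.0162,0.0017,0],[-0.0163,0.0008,0.001]]' --twist '[[0,-0.051,-0.289],[0,-0.051,-0.289],[0,-0.051,-0.289],[0,-0.051,-0.289],[0,-0.051,-0.289],[0,-0.051,-0.289],[0,-0.051,-0.289],[0,-0.051,-0.289]]' --gripper '[0,0,0,0,0,0,0,0]'

```text
time: 14.1
ee_pos: [0.6292, -0.0994, 0.1676]
tcp_rot: [-170.0, -0.2, 122.5]
wrist_force: [-0.3, -0.3, -3.7]
opening: 0.0133
grasp_force: 79.3
```

>>> send_rows --linear '[[-0.0162,0,0.001],[-0.0163,-0.0008,0.001],[-0.0161,-0.0016,0.001],[-0.0161,-0.0024,0.0014],[-0.0159,-0.0032,0.0015],[-0.0157,-0.004,0.0016],[0,0,0],[0,0,0]]' --twist '[[0,-0.051,-0.289],[0,-0.051,-0.289],[0,-0.051,-0.289],[0,-0.051,-0.289],[0,-0.051,-0.289],[0,-0.051,-0.289],[0,0,0],[0,0,0]]' --gripper '[0,0,0,0,0,0,0,0]'

```text
time: 15.1
ee_pos: [0.6805, -0.1813, 0.1624]
tcp_rot: [-170.1, -0.2, 140.0]
wrist_force: [-0.5, -1.0, -3.7]
opening: 0.0132
grasp_force: 79.4
```

```bash
python3 - <<'E'
from plan import *
o=bot.get_obs(); print(o['time'],o['ee_pos'],o['tcp_rot'],o['q'].round(1))
im=camera('wrist'); cw=cam('wrist')
print('jar rim centre px x1.25',np.array(proj(cw,(.619,-.255,.06)))*1.25)
save(cv2.resize(im,(800,500),interpolation=cv2.INTER_CUBIC),'w7.png')
s=None
for th,p,z,n in((0,.005,.078,6),(20,.008,.07,8),(50,.012,.05,8)): s=rows([(*pose(p,z,th,50),n)],s)
E
```

```text
15.1 [ 0.68049377 -0.18126293  0.16239481] [-170.06350101   -0.18359987  139.9895529 ] [-11.6  31.8  34.   97.1  -8.6  28.8]
jar rim centre px x1.25 [270.50502131 248.67649058]
[[-0.0001, -0.0017, 0.0019], [-0.0, -0.0018, 0.0019], [-0.0001, -0.0018, 0.0019], [-0.0, -0.0019, 0.0017], [-0.0001, -0.0019, 0.0018], [-0.0, -0.002, 0.0016]] 
  [[-0.166, -0.003, 0.001], [-0.165, -0.002, 0.0], [-0.166, -0.003, 0.001], [-0.165, -0.003, 0.0], [-0.166, -0.002, 0.001], [-0.165, -0.003, 0.0]]
end [ 0.67298178 -0.19061645  0.15301736] [-180.    0.  140.] r 0.6994562947811629 wrist YXZ [180.   0.  24.]
[[-0.0, -0.0034, -0.0018], [-0.0, -0.0034, -0.002], [-0.0, -0.0032, -0.0021], [-0.0, -0.0032, -0.0022], [-0.0, -0.0031, -0.0024], [-0.0, -0.0029, -0.0025], [-0.0, -0.0029, -0.0026], [-0.0, -0.0027, -0.0028]] 
  [[-0.25, 0.0, 0.0], [-0.25, 0.0, 0.0], [-0.25, 0.0, 0.0], [-0.25, 0.0, 0.0], [-0.25, -0.0, 0.0], [-0.25, -0.0, 0.0], [-0.25, -0.0, 0.0], [-0.25, -0.0, 0.0]]
end [ 0.6553395  -0.21164331  0.16750143] [160.   0. 140.] r 0.6886673760542161 wrist YXZ [172. -18.  23.]
[[-0.0, -0.0064, -0.0012], [-0.0, -0.0063, -0.0015], [-0.0, -0.0062, -0.002], [-0.0, -0.006, -0.0024], [-0.0, -0.0059, -0.0028], [-0.0, -0.0057, -0.0031], [-0.0, -0.0055, -0.0036], [-0.0, -0.0052, -0.0038]] 
  [[-0.375, -0.0, 0.0], [-0.375, -0.0, 0.0], [-0.375, -0.0, 0.0], [-0.375, -0.0, 0.0], [-0.375, -0.0, 0.0], [-0.375, -0.0, 0.0], [-0.375, -0.0, 0.0], [-0.375, -0.0, 0.0]]
end [ 0.62240147 -0.25090095  0.15869554] [130.   0. 140.] r 0.671069947374154 wrist YXZ [160. -47.  27.]
```

View pics/w7.png

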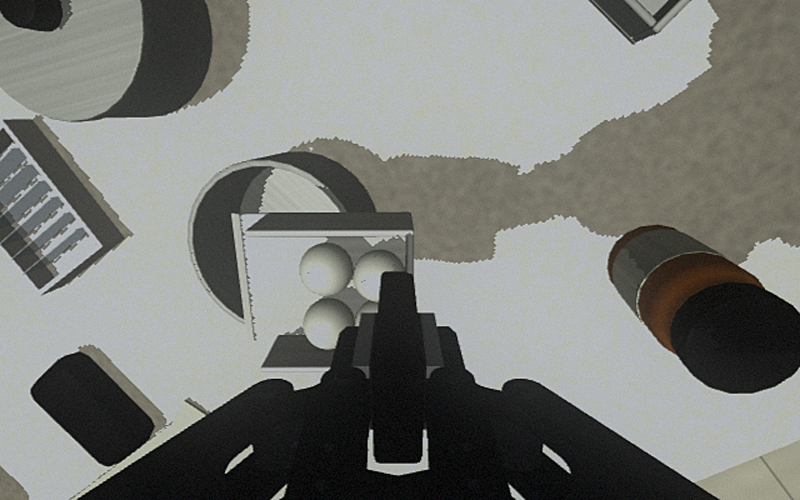

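The picture shows all four balls in the pan, at (326,268), (378,272), (330,322) and one behind the handle. The jar rim is centred near (272,247), as predicted. I pour slowly.

>>> send_rows --linear '[[0,-0.0017,0.0019],[0,-0.0018,0.0019],[0,-0.0018,0.0019],[0,-0.0019,0.0017],[0,-0.0019,0.0018],[0,-0.002,0.0016],[0,0,0]]' --twist '[[-0.166,0,0],[-0.166,0,0],[-0.166,0,0],[-0.166,0,0],[-0.166,0,0],[-0.166,0,0],[0,0,0]]' --gripper '[0,0,0,0,0,0,0]'

```text
time: 16.02
ee_pos: [0.6726, -0.1916, 0.1533]
tcp_rot: [179.9, -0.1, 140.0]
wrist_force: [0.0, -0.1, -3.1]
opening: 0.0133
grasp_force: 79.5
```

>>> send_rows --linear '[[0,-0.0034,-0.0018],[0,-0.0034,-0.002],[0,-0.0032,-0.0021],[0,-0.0032,-0.0022],[0,-0.0031,-0.0024],[0,-0.0029,-0.0025],[0,-0.0029,-0.0026],[0,-0.0027,-0.0028]]' --twist '[[-0.25,0,0],[-0.25,0,0],[-0.25,0,0],[-0.25,0,0],[-0.25,0,0],[-0.25,0,0],[-0.25,0,0],[-0.25,0,0]]' --gripper '[0,0,0,0,0,0,0,0]'

```text
time: 17.02
ee_pos: [0.6555, -0.2121, 0.1681]
tcp_rot: [159.9, -0.1, 140.1]
wrist_force: [-0.6, -1.1, -1.8]
opening: 0.0133
grasp_force: 79.6
```

>>> send_rows --linear '[[0,-0.0064,-0.0012],[0,-0.0063,-0.0015],[0,-0.0062,-0.002],[0,-0.006,-0.0024],[0,-0.0059,-0.0028],[0,-0.0057,-0.0031],[0,-0.0055,-0.0036],[0,-0.0052,-0.0038]]' --twist '[[-0.375,0,0],[-0.375,0,0],[-0.375,0,0],[-0.375,0,0],[-0.375,0,0],[-0.375,0,0],[-0.375,0,0],[-0.375,0,0]]' --gripper '[0,0,0,0,0,0,0,0]'

```text
time: 18.02
ee_pos: [0.6226, -0.2516, 0.1592]
tcp_rot: [129.9, -0.1, 140.1]
wrist_force: [1.0, -0.6, -2.2]
opening: 0.0132
grasp_force: 79.7
```

>>> send_rows --linear '[[0,0,0],[0,0,0],[0,0,0],[0,0,0],[0,0,0],[0,0,0]]' --twist '[[-0.2,0,0],[-0.2,0,0],[-0.2,0,0],[0,0,0],[0,0,0],[0,0,0]]' --gripper '[0,0,0,0,0,0]'

```text
time: 18.77
ee_pos: [0.6227, -0.2512, 0.1593]
tcp_rot: [124.0, -0.1, 140.1]
wrist_force: [0.1, -0.1, -1.9]
opening: 0.0128
grasp_force: 79.7
```

```bash
python3 - <<'E'
from plan import *
o=bot.get_obs(); print(o['time'],o['ee_pos'],o['tcp_rot'],o['q'].round(1),o['wrist_force'])
a=camera('wrist');b=camera('scene')
save(np.vstack([cv2.resize(a,(480,300)),cv2.resize(b[100:250,130:370],(480,300))]),'w8.png')
E
```

```text
18.775 [ 0.62273365 -0.25124062  0.15927379] [ 1.23976001e+02 -8.09862584e-02  1.40069379e+02] [-41.5  18.8   3.5  77.1  56.   -2.8] [ 0.05382887 -0.10278616 -1.92385901]
```

View pics/w8.png

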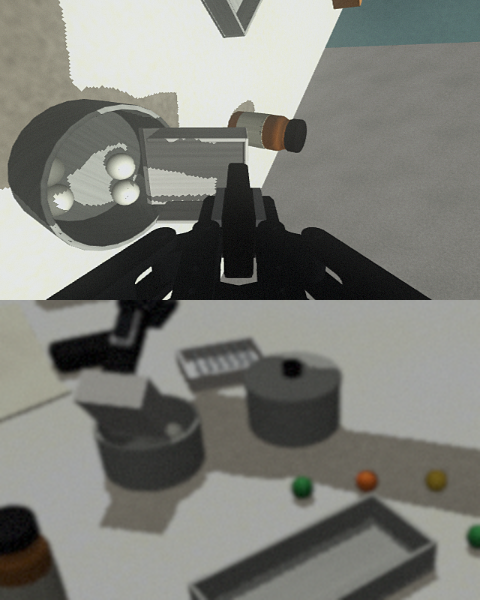

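Wrist view shows an empty pan and at least three balls in the open jar at (121,166), (125,191) and (60,200). I rise, level the scoop and return to its known free place on the bench.

```bash
python3 - <<'E'
from plan import *
o=bot.get_obs(); P=np.array(o['ee_pos']);Q=rot(o['tcp_rot'])
F=rot([180,0,80.4])
s=rows([(P+[0,0,.10],Q,4)])
s=rows([(np.array([.60,-.19,.26]),F,12)],s)
s=rows([(np.array([.5887,.2161,.20]),F,10)],s)
E
```

```text
[[0.0, 0.0207, -0.014], [0.0001, 0.0208, -0.0139], [0.0, 0.0207, -0.014], [0.0001, 0.0207, -0.014]] 
  [[-0.0, 0.0, 0.0], [-0.0, 0.0, 0.0], [-0.0, 0.0, 0.0], [-0.0, 0.0, 0.0]]
end [ 0.62262115 -0.25128661  0.25917636] [ 1.240e+02 -1.000e-01  1.401e+02] r 0.6714179483770449 wrist YXZ [155. -52.  30.]
[[0.0047, 0.0016, 0.0022], [0.0049, 0.0013, 0.0019], [0.0051, 0.0011, 0.0016], [0.0053, 0.0007, 0.0013], [0.0053, 0.0004, 0.0011], [0.0054, 0.0001, 0.0008], [0.0054, -0.0003, 0.0005], [0.0054, -0.0007, 0.0004]] 
  [[0.422, -0.243, 0.455], [0.422, -0.243, 0.455], [0.423, -0.243, 0.455], [0.422, -0.243, 0.456], [0.422, -0.243, 0.455], [0.423, -0.243, 0.455], [0.422, -0.243, 0.455], [0.422, -0.242, 0.455]]
[[0.0053, -0.0011, 0.0003], [0.0052, -0.0015, 0.0001], [0.0051, -0.002, -0.0], [0.0049, -0.0023, -0.0001]] 
  [[0.422, -0.243, 0.455], [0.423, -0.243, 0.456], [0.422, -0.243, 0.455], [0.422, -0.243, 0.455]]
end [ 0.59998865 -0.19003431  0.26000662] [-180.    -0.    80.4] r 0.6293642944746048 wrist YXZ [-180.   -0.   82.]
[[0.0399, -0.0079, 0.006], [0.0398, -0.0079, 0.006], [0.0399, -0.0079, 0.006], [0.0398, -0.0078, 0.006], [0.0399, -0.0079, 0.006], [0.0398, -0.0079, 0.006], [0.0399, -0.0079, 0.006], [0.0399, -0.0079, 0.006]] 
  [[-0.0, -0.0, 0.0], [-0.0, -0.0, 0.0], [-0.0, -0.0, 0.0], [-0.0, -0.0, 0.0], [-0.0, -0.0, 0.0], [-0.0, -0.0, 0.0], [-0.0, -0.0, 0.0], [-0.0, -0.0, 0.0]]
[[0.0398, -0.0079, 0.006], [0.0399, -0.0079, 0.006]] 
  [[-0.0, -0.0, 0.0], [-0.0, -0.0, 0.0]]
end [0.5886637  0.21614323 0.20001729] [-180.    -0.    80.4] r 0.6270907781728859 wrist YXZ [180.  -0. 120.]
```

>>> send_rows --linear '[[0,0.0207,-0.014],[0,0.0207,-0.014],[0,0.0207,-0.014],[0,0.0207,-0.014],[0.0047,0.0016,0.0022],[0.0049,0.0013,0.0019],[0.0051,0.0011,0.0016],[0.0053,0.0007,0.0013]]' --twist '[[0,0,0],[0,0,0],[0,0,0],[0,0,0],[0.422,-0.243,0.455],[0.422,-0.243,0.455],[0.422,-0.243,0.455],[0.422,-0.243,0.455]]' --gripper '[0,0,0,0,0,0,0,0]'

```text
time: 19.88
ee_pos: [0.6147, -0.2309, 0.2597]
tcp_rot: [142.3, -6.8, 120.4]
wrist_force: [0.4, 0.2, -1.9]
opening: 0.013
grasp_force: 79.7
```

>>> send_rows --linear '[[0.0053,0.0004,0.0011],[0.0054,0,0.0008],[0.0054,0,0.0005],[0.0054,-0.0007,0.0004],[0.0053,-0.0011,0.0003],[0.0052,-0.0015,0],[0.0051,-0.002,0],[0.0049,-0.0023,0]]' --twist '[[0.422,-0.243,0.455],[0.422,-0.243,0.455],[0.422,-0.243,0.455],[0.422,-0.243,0.455],[0.422,-0.243,0.455],[0.422,-0.243,0.455],[0.422,-0.243,0.455],[0.422,-0.243,0.455]]' --gripper '[0,0,0,0,0,0,0,0]'

```text
time: 20.88
ee_pos: [0.6001, -0.1898, 0.2605]
tcp_rot: [-180.0, 0.0, 80.3]
wrist_force: [0.5, -0.1, -2.1]
opening: 0.0132
grasp_force: 79.6
```

>>> send_rows --linear '[[0.04,-0.0079,0.006],[0.04,-0.0079,0.006],[0.04,-0.0079,0.006],[0.04,-0.0079,0.006],[0.04,-0.0079,0.006],[0.04,-0.0079,0.006],[0.04,-0.0079,0.006],[0.04,-0.0079,0.006]]' --twist '[[0,0,0],[0,0,0],[0,0,0],[0,0,0],[0,0,0],[0,0,0],[0,0,0],[0,0,0]]' --gripper '[0,0,0,0,0,0,0,0]'

```text
time: 21.88
ee_pos: [0.591, 0.1373, 0.2121]
tcp_rot: [180.0, -0.1, 80.4]
wrist_force: [1.1, -0.0, -1.7]
opening: 0.0129
grasp_force: 79.7
```

>>> send_rows --linear '[[0.04,-0.0079,0.006],[0.04,-0.0079,0.006],[0,0,0],[0,0,0],[0,0,0]]' --twist '[[0,0,0],[0,0,0],[0,0,0],[0,0,0],[0,0,0]]' --gripper '[0,0,0,0,0]'

```text
time: 22.5
ee_pos: [0.5892, 0.2164, 0.2004]
tcp_rot: [180.0, -0.0, 80.3]
wrist_force: [0.3, -0.0, -1.3]
opening: 0.013
grasp_force: 79.9
```

```bash
python3 - <<'E'
from plan import *
o=bot.get_obs(); print(o['time'],o['ee_pos'],o['tcp_rot'],o['wrist_force'])
t=camera('top')
c=t[95:165,400:480]
g=cv2.cvtColor(c,cv2.COLOR_RGB2GRAY)
h=cv2.HoughCircles(cv2.resize(g,None,fx=6,fy=6,interpolation=cv2.INTER_CUBIC),cv2.HOUGH_GRADIENT,1,55,param1=60,param2=12,minRadius=30,maxRadius=48)
print(g.max(), None if h is None else (h[0]/6+[400,95,0]).round(1).tolist())
n,l,st,ce=cv2.connectedComponentsWithStats((g>122).astype(np.uint8)); print([(s.tolist(),k.round(1).tolist()) for s,k in zip(st,ce) if s[4]>15])
E
```

```text
22.5 [0.58918933 0.21637895 0.20041658] [ 1.79959667e+02 -4.41322598e-02  8.03345854e+01] [ 0.27769182 -0.03636735 -1.27452003]
102 [[438.6, 112.8, 5.8]]
[([0, 0, 80, 70, 5600], [39.5, 34.5])]
```

>>> send_rows --linear '[[0,0,0.03],[0,0,0.03],[0,0,0.03],[0,0,0.02],[0,0,0.01],[0,0,0.003],[0,0,0.0015],[0,0,0]]' --twist '[[0,0,0],[0,0,0],[0,0,0],[0,0,0],[0,0,0],[0,0,0],[0,0,0],[0,0,0]]' --gripper '[0,0,0,0,0,0,0,0]'

```text
time: 23.55
ee_pos: [0.5894, 0.2174, 0.0763]
tcp_rot: [179.9, -0.1, 80.4]
wrist_force: [0.2, 0.9, -1.9]
opening: 0.0131
grasp_force: 79.8
```

>>> send_rows --linear '[[0,0,0.0008],[0,0,0],[0,0,0]]' --twist '[[0,0,0],[0,0,0],[0,0,0]]' --gripper '[0,0,0]'

```text
time: 23.92
ee_pos: [0.5893, 0.2174, 0.0754]
tcp_rot: [179.9, -0.1, 80.4]
wrist_force: [-0.3, -0.7, 3.6]
opening: 0.0132
grasp_force: 80.4
```

Contact with the bench is felt (3.6 N). I open gradually and then rise.

>>> send_rows --linear '[[0,0,0],[0,0,0],[0,0,0],[0,0,0],[0,0,0],[0,0,0],[0,0,0],[0,0,0]]' --twist '[[0,0,0],[0,0,0],[0,0,0],[0,0,0],[0,0,0],[0,0,0],[0,0,0],[0,0,0]]' --gripper '[20,25,35,50,65,80,100,100]'

```text
time: 24.92
ee_pos: [0.589, 0.2173, 0.0747]
tcp_rot: [180.0, -0.0, 80.4]
wrist_force: [0.1, 0.6, 0.6]
opening: 0.0854
grasp_force: 0.0
```

>>> send_rows --linear '[[0,0,0],[0,0,-0.01],[0,0,-0.025],[0,0,-0.03],[0,0,-0.03],[0,0,-0.03],[0,0,0],[0,0,0]]' --twist '[[0,0,0],[0,0,0],[0,0,0],[0,0,0],[0,0,0],[0,0,0],[0,0,0],[0,0,0]]' --gripper '[100,100,100,100,100,100,100,100]'

```text
time: 25.92
ee_pos: [0.5889, 0.2172, 0.1994]
tcp_rot: [180.0, -0.0, 80.4]
wrist_force: [0.1, -0.1, -0.3]
opening: 0.0851
grasp_force: 0.0
```

```bash
python3 - <<'E'
from plan import *
o=bot.get_obs(); print(o['time'],o['ee_pos'],o['opening'],o['wrist_force'])
cw=cam('wrist'); im=camera('wrist')
m=(im.max(2)<40).astype(np.uint8); m[255:]=0
n,l,st,ce=cv2.connectedComponentsWithStats(m); print([(s.tolist(),k.round(1).tolist()) for s,k in zip(st[1:],ce[1:]) if s[4]>150], proj(cw,(.589,.217,.108)),proj(cw,(.589,.217,.03)))
s=camera('scene'); g=cv2.cvtColor(s[145:200,175:235],cv2.COLOR_RGB2GRAY); cs=cam('scene')
save(s,'sf.png')
t=camera('top'); g0=cv2.cvtColor(cv2.imread('pics/top0.png'),cv2.COLOR_BGR2GRAY).astype(int); g1=cv2.cvtColor(t,cv2.COLOR_RGB2GRAY).astype(int)
for nm,(x0,y0,x1,y1) in dict(jar=(415,105,465,155),tray=(285,180,335,220)).items(): print(nm,np.percentile(g0[y0:y1,x0:x1],[90,99,100]),np.percentile(g1[y0:y1,x0:x1],[90,99,100]),(abs(g1-g0)[y0:y1,x0:x1]>12).sum())
E
```

```text
25.925 [0.58890851 0.21722859 0.19938472] 0.08508746183137239 [ 0.12191966 -0.08813617 -0.32141654]
[([309, 167, 20, 35, 329], [318.0, 180.6]), ([79, 221, 47, 34, 329], [103.0, 239.7])] (np.float64(317.2163090292589), np.float64(210.60999395471543)) (np.float64(317.36766512876704), np.float64(181.17211200101073))
jar [86. 96. 97.] [ 92. 101. 102.] 487
tray [93. 97. 98.] [ 93.  99. 102.] 305
```

```bash
python3 -c "
from workcell import ticket
print(ticket.job_done())"
```

```text
the job is handed in; nothing more can be done
None
```

I scooped all four white balls from the tray and tipped them into the open jar (three clearly seen there, the pan was empty, and I saw no ball spill), then set the scoop upright on the bench at its old place and released it; handed in at 26 s, verdict not shown, but I viewed 12 pictures, two over the limit of 10.

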